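# Stop the instrument plate rocking

### The arm

A 7-joint arm with a two-finger parallel gripper is mounted at the origin on a cart in front of the work surface, level with it; the furniture and walls round the work are solid. World frame = base frame: x ahead of the robot, y to its left, z up, the work surface at z = 0. Lengths are in mm, angles in rad, forces in N, time in s.
With the tool pointing down it reaches from about 425 to 925 mm from the base axis. Payload 6.8 kg.
Tool frame: the origin (TCP) lies between the finger pads; the fingertips stand ahead of it and the grasp point (between the pads) lies 8 mm behind it (r.finger_overhang is the z of the fingertips in the tool frame, in mm); z points along the fingers, y is the line along which they close (so a half turn about z gives the same grasp; the last joint's range is limited). The gripper opens to 85 mm and grips with 20 to 120 N. Pads are 22 mm wide; open, the fingers measure 114 mm over their backs; the gripper's body (76 mm by 85 mm) begins 54 mm behind the grasp point. The pads swing forward as they close: fully open they stand 13 mm farther back than shut.
Start: joints at [-1.307, 0.477, 0.022, 1.555, -0.011, 1.109, -0.083], TCP at [245.22, 628.899, 242.308] pointing down, gripper open.
Joint ranges: [-2.96, 2.96], [-0.34, 2.1], [-1.41, 1.46], [0.24, 2.44], [-1.37, 4.51], [0.17, 1.92], [-2.96, 2.96]. Speed limits (rad/s): [2.39, 2.39, 3.14, 3.14, 3.14, 3.14, 3.14].

### API

Orientations are given as a unit quaternion [x, y, z, w].
In Python, from plant import r, vision, ticket, finder gives the robot as it stands.
- The arm moves only by the tool apply_moves, never from a script. Its argument "rows" is a list of rows, each an object with "fingers": the gripper's target within -1 to 1 (fully open at 1, half-way at 0, shut at -1); "offset": the shift along the world's x, y, z in m, a list of three; "spin": the turn about the world's z in rad. A call has 1 to 12 rows; each row is the pose to reach, as a shift and turn from the pose commanded when the call began; what a row does not reach only later rows make up. A row lasts 1/8 s, in which the tool goes at most 62.5 mm and 10.7 degrees, less where a joint would pass 70% of its speed; a pose out of reach is approached as far as the arm can. A call with a gripper value outside its range is refused whole. The fingers move at their own pace and stop on an object; "newtons" is the grip in N (left out, the last holds). Time passes only in rows, so rows that repeat a pose let the fingers close. It gives the time, the measured TCP pose, the force, the opening and the grip force at its end, in the units of the state.
- r.sense(): the state, without advancing time (a new reading comes with each control period).
- vision.read_camera(name): name is "side" or "top"; returns a dict with "pixels" (420x560x3 uint8, red, green, blue), "fx", "fy", "cx", "cy" (pixels), "k1" (the pictures are not rectified: a ray, as slopes to the right and down, at radius r is drawn at 1 + k1 r^2 times it, then the intrinsics apply), "extrinsics" (4x4, takes a point from camera to world coordinates). Camera axes: x right, y up, looking along -z (the intrinsics and any distortion apply to the point x, -y, -z); pixel columns grow to the right and rows downward; lengths in mm; the calibration is good to about 2 mm. A picture is of the moment at which its call begins. There is no depth.
- ticket.job_done(): hands the job in; it is judged then, once.
Trained networks look in a picture, given as the dict that the camera call returned (one of the last four; its "shot" number tells which), for a name from the list of things; names that differ only in an ending like _2 or _b are one class to them, and where a whole thing is asked for, a point or a joint stands for the part that bears it (a point fixed in the world has none). Each returns a list of dicts, best first, with "score" (0 to 1); they miss things now and then, are a little off and sometimes report something else, mostly with a low value. They report only what shows in the picture. A call takes as long as a camera call.
- finder.masks_of(picture, label): "region" (420x560 bool, what is visible of it) and "xy" ([column, row] in pixels, amid what is visible of it).
The state is a dict: "t": time; "joints": joint angles; "qd": joint speeds; "tau": joint torques, N m; "position": TCP position; "eef_rot": TCP orientation; "wrist_force": force on the tool from outside, world axes, zero at the start; "wrist_torque": the same for the moment, N m; "grip_width": finger opening in mm; "finger_force": force on a finger pad.
Only numpy, scipy, OpenCV 4.12 (cv2) and the standard library are available. Lean on these libraries where they do the work, as an engineer would, in place of code of your own. Each camera call takes 0.05 s, during which the arm holds its last target. There are 200 camera calls.

### The job

The aluminium plate on the bench rocks because the hidden packing under one of its four corners is worn. Press down on the pads at the plate's corners with the fingertips to find the corner that sinks, then press the sprung-up shim tab of that corner down flat, so that the plate stands level and firm. Leave the other three shim tabs standing up, do not lift or carry anything, and leave the small bottle standing on the plate and the other things on the bench where they are.

Things in the scene. Friction and masses are not known exactly. Their poses are not given: they have to be found in the camera images.
- base: Fixed grey steel frame on the bench, 146 x 312 mm, 8 mm thick. Origin: centre of its underside. x: front to back, y: to its left, z up; it may be turned on the bench. Four square sockets, 34 mm high, centres at x = +-50, y = +-75 mm, one under each plate corner. One of the packings hidden in them is worn 6 mm thinner; which one differs from run to run and cannot be seen.
- plate: Loose aluminium plate, 144 x 194 x 10 mm, 0.9 kg, four feet in the frame's sockets, axes as the frame's. Origin: centre of the slab's underside, 44 mm above the bench. It rests level on three sound corners. Pressed with 2 to 5 N the worn corner sinks about 5 mm, and rises again when released; the other corners sink under 1 mm.
- corner_front_left (a point): Centre of the top of the round grey pad (26 mm across, 2 mm high) on the plate's front left corner, straight above that foot; 56 mm above the bench when level. Press here.
- corner_front_right (a point): Centre of the top of the round grey pad (26 mm across, 2 mm high) on the plate's front right corner, straight above that foot; 56 mm above the bench when level. Press here.
- corner_back_left (a point): Centre of the top of the round grey pad (26 mm across, 2 mm high) on the plate's back left corner, straight above that foot; 56 mm above the bench when level. Press here.
- corner_back_right (a point): Centre of the top of the round grey pad (26 mm across, 2 mm high) on the plate's back right corner, straight above that foot; 56 mm above the bench when level. Press here.
- tab_front_left (a point): Press point of the front left shim's tab: on the upper face, 40 mm from its hinge. Steel leaf 30 mm wide, 50 long, 3 thick, beside the front left socket, pointing outward along the frame's +y; hinge 99 mm from the frame's centre line, 12 mm up. It stands up by 34 degrees, this point 36 mm above the bench; pressed flat, this point is 13 mm above the bench and 8 mm farther out.
- tab_front_right (a point): Press point of the front right shim's tab: on the upper face, 40 mm from its hinge. Steel leaf 30 mm wide, 50 long, 3 thick, beside the front right socket, pointing outward along the frame's -y; hinge 99 mm from the frame's centre line, 12 mm up. It stands up by 34 degrees, this point 36 mm above the bench; pressed flat, this point is 13 mm above the bench and 8 mm farther out.
- tab_back_left (a point): Press point of the back left shim's tab: on the upper face, 40 mm from its hinge. Steel leaf 30 mm wide, 50 long, 3 thick, beside the back left socket, pointing outward along the frame's +y; hinge 99 mm from the frame's centre line, 12 mm up. It stands up by 34 degrees, this point 36 mm above the bench; pressed flat, this point is 13 mm above the bench and 8 mm farther out.
- tab_back_right (a point): Press point of the back right shim's tab: on the upper face, 40 mm from its hinge. Steel leaf 30 mm wide, 50 long, 3 thick, beside the back right socket, pointing outward along the frame's -y; hinge 99 mm from the frame's centre line, 12 mm up. It stands up by 34 degrees, this point 36 mm above the bench; pressed flat, this point is 13 mm above the bench and 8 mm farther out.
- shim_front_left (a joint): Angle of the front left shim's tab, rad: 0 standing up, 0.6 flat (end stop). Takes about 4 to 8 N at the press point; stays where it is left. On its way to flat it raises the packing under that corner by 6 mm, so flattening the wrong one tips the plate.
- shim_front_right (a joint): Angle of the front right shim's tab, rad: 0 standing up, 0.6 flat (end stop). Takes about 4 to 8 N at the press point; stays where it is left. On its way to flat it raises the packing under that corner by 6 mm, so flattening the wrong one tips the plate.
- shim_back_left (a joint): Angle of the back left shim's tab, rad: 0 standing up, 0.6 flat (end stop). Takes about 4 to 8 N at the press point; stays where it is left. On its way to flat it raises the packing under that corner by 6 mm, so flattening the wrong one tips the plate.
- shim_back_right (a joint): Angle of the back right shim's tab, rad: 0 standing up, 0.6 flat (end stop). Takes about 4 to 8 N at the press point; stays where it is left. On its way to flat it raises the packing under that corner by 6 mm, so flattening the wrong one tips the plate.
- bottle_on_plate: Small cream plastic reagent bottle with white cap, 32 mm diameter, 72 mm tall, loose near the middle of the plate. Origin: centre of its underside.
- blue_cap_bottle: Clear reagent bottle with blue screw cap, 45 mm diameter, 107 mm tall, loose on the bench. Origin: centre of its underside.
- carton: Small paper carton, 34 x 79 x 46 mm, loose on the bench. Origin: middle of its underside.
- vial: Clear vial with wide blue cap, 39 mm diameter, 93 mm tall, loose on the bench. Origin: centre of its underside.
- marker: Green marker pen standing on its end, 25 mm diameter, 112 mm tall, loose on the bench. Origin: centre of its underside.

How it is judged:
By the outcome, as a careful person would: the job done as asked, in the order asked, and still so for the second after the job is handed in, with the robot touching nothing.
It also fails if it takes over 48 s, if anything falls off the work surface, if the arm or the gripper's body presses on something with over 40 N, if the wrist force passes 120 N, or if a joint passes its speed limit or range.

## Working session

There is one attempt and no reset: what is moved stays moved. The work goes in short steps, Python scripts to look and compute and a tool call to move; the robot and the scene stay as the last step left them, time stands still between calls to the robot, and variables do not carry over. Pictures are saved under pics/ and viewed, at most 10 in all, crops included, and the job is handed in when it is done.

Besides the shell and the picture viewer there is one more tool, called after "Call:" by a JSON object that holds its "name" and its "arguments", one argument or row to a line. apply_moves: Moves the arm, as the interface text tells. Its arguments: {"type":"object","properties":{"rows":{"type":"array"},"newtons":{"type":"number"}},"required":["rows"]}

```bash
mkdir -p pics; cat > h.py <<'E'
import numpy as np,cv2
from plant import r,vision,ticket,finder
def ray(p,px):
    K=np.array([[p['fx'],0,p['cx']],[0,p['fy'],p['cy']],[0,0,1.]])
    u=cv2.undistortPoints(np.array([[px]],float),K,np.array([p['k1'],0,0,0.]))[0,0]
    E=np.array(p['extrinsics']);d=E[:3,:3]@np.array([u[0],-u[1],-1.]);return E[:3,3],d
def at(p,px,z):
    o,d=ray(p,px);return o+d*(z-o[2])/d[2]
def proj(p,X):
    E=np.array(p['extrinsics']);c=E[:3,:3].T@(np.array(X,float)-E[:3,3]);u=np.array([c[0],-c[1]])/-c[2]
    u=u*(1+p['k1']*(u@u));return np.array([p['fx']*u[0]+p['cx'],p['fy']*u[1]+p['cy']])
def save(p,n): cv2.imwrite('pics/'+n,np.ascontiguousarray(p['pixels'][:,:,::-1]))
E
python3 - <<'E'
from h import *
s=r.sense();print(s['t'],s['position'],s['eef_rot'],s['wrist_force'],s['grip_width'],r.finger_overhang)
for n in('top','side'):
    p=vision.read_camera(n);save(p,n+'0.png');print(n,np.round(p['extrinsics'],2).tolist())
    for l,z in [('plate',54),('base',8)]+[(a+b,zz) for a,zz in(('corner_',56),('tab_',36)) for b in('front_left','front_right','back_left','back_right')]+[('bottle_on_plate',72),('blue_cap_bottle',100),('carton',46),('vial',90),('marker',110)]:
        for d in finder.masks_of(p,l)[:2]: print(l,round(d['score'],2),np.round(d['xy']),d['region'].sum(),np.round(at(p,d['xy'],z)))
E
```

```text
0.0 [245.01942786 628.32815317 241.31768013] [ 1.84824323e-01  9.82771140e-01 -9.18768305e-04 -1.09914621e-04] [0.68274391 0.06101597 0.10505354] 85.11169738932091 11.0
top [[0.02, 1.0, -0.05, 497.6], [-1.0, 0.02, -0.0, 211.53], [-0.0, 0.05, 1.0, 1103.85], [0.0, 0.0, 0.0, 1.0]]
plate 0.98 [305. 241.] 6459 [499. 169.  54.]
plate 0.3 [244. 234.] 320 [512. 294.  54.]
base 0.91 [254. 240.] 2170 [501. 276.   8.]
base 0.36 [305. 240.] 6490 [502. 168.   8.]
corner_front_left 0.55 [304. 239.] 6384 [504. 170.  56.]
corner_front_right 0.61 [306. 238.] 6381 [505. 167.  56.]
corner_back_left 0.68 [301. 245.] 6393 [492. 176.  56.]
corner_back_right 0.87 [305. 239.] 6578 [504. 169.  56.]
corner_back_right 0.44 [246. 237.] 292 [505. 288.  56.]
tab_front_left 0.85 [257. 282.] 283 [414. 265.  36.]
tab_front_right 0.61 [370. 248.] 274 [487.  34.  36.]
tab_back_left 0.72 [313. 250.] 230 [481. 152.  36.]
tab_back_left 0.61 [246. 234.] 322 [512. 289.  36.]
tab_back_right 0.49 [356. 206.] 307 [575.  65.  36.]
blue_cap_bottle 0.76 [188. 240.] 514 [498. 399. 100.]
blue_cap_bottle 0.68 [355. 205.] 302 [572. 
[... 476 characters left out ...]
 8.]
corner_front_left 0.63 [267. 253.] 4221 [494. 137.  56.]
corner_front_left 0.49 [276. 301.] 194 [472.  12.  56.]
corner_front_right 0.85 [266. 253.] 4311 [492. 136.  56.]
corner_back_left 0.77 [268. 253.] 4398 [495. 134.  56.]
corner_back_right 0.73 [265. 256.] 4329 [487. 127.  56.]
corner_back_right 0.23 [261. 238.] 498 [497. 184.  56.]
tab_front_right 0.47 [276. 301.] 197 [476.  29.  36.]
tab_back_right 0.73 [320. 280.] 135 [574.  52.  36.]
tab_back_right 0.68 [290. 186.] 421 [635. 384.  36.]
bottle_on_plate 0.96 [264. 235.] 515 [499. 171.  72.]
blue_cap_bottle 0.63 [236. 187.] 681 [479. 322. 100.]
carton 0.74 [289. 184.] 452 [630. 380.  46.]
vial 0.77 [380. 267.] 866 [662.   0.  90.]
```

View pics/top0.png

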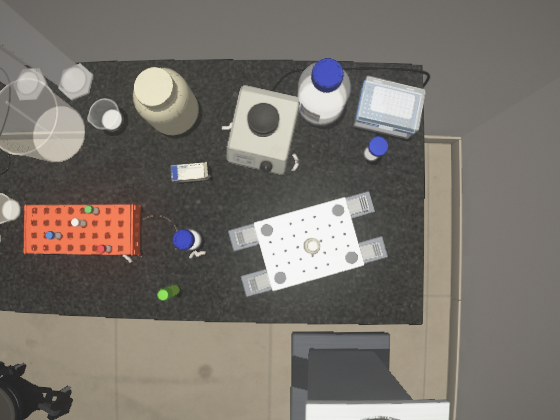

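View pics/side0.png

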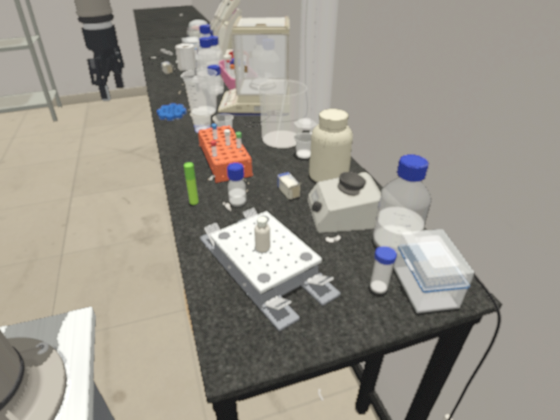

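The top view shows the plate with pads near (267,230) BL, (338,210) BR, (364,262) FR and (281,278) FL, with the tabs outside them. The bottle is at (312,246). In the side view the front-right and back-right tabs stand at about (280,312) and (320,289), and the path is clear. Next I'll refine the frame pose from the pads.

```bash
cat >> h.py <<'E'
L=np.array([[-50,75],[-50,-75],[50,75],[50,-75]],float); N=['FL','FR','BL','BR']
def blob(g,px):
    x,y=np.round(px).astype(int);w=g[y-9:y+10,x-9:x+10].astype(float)
    k=np.median(w[2:-2,2:-2]);m=((w<190)&(w>60)).astype(np.uint8)
    n,lab,st,c=cv2.connectedComponentsWithStats(m);l=lab[9,9];return c[l]+[x-9,y-9],st[l,4],w
E
python3 - <<'E'
from h import *
for n,pp in(('top',[(281,278),(364,262),(267,230),(338,210)]),('side',[(219,233),(265,278),(258,216),(305,256)])):
    p=vision.read_camera(n);g=cv2.cvtColor(p['pixels'],cv2.COLOR_RGB2GRAY)
    P=[]
    for q in pp:
        c,a,w=blob(g,q);
        P.append(at(p,c,56)[:2]);print(n,np.round(c,1),a,w[9,::2].astype(int))
    P=np.array(P);c0=P.mean(0);H=L.T@(P-c0);th=np.arctan2(H[0,1]-H[1,0],H[0,0]+H[1,1])
    R=np.array([[np.cos(th),-np.sin(th)],[np.sin(th),np.cos(th)]])
    print(c0,np.degrees(th),np.round(P-(L@R.T+c0),1).tolist())
    print(np.round(L@R.T+c0,1).tolist(),'tabs',np.round((np.sign(L)*[50,99+33])@R.T+c0,1).tolist())
    big=cv2.resize(p['pixels'][180:330,200:400],None,fx=4,fy=4,interpolation=cv2.INTER_CUBIC)
    for X,z in [(L,56),(np.sign(L)*[50,132],36)]:
        for v in X@R.T+c0: cv2.circle(big,tuple(np.round((proj(p,[*v,z])-[200,180]+.5)*4).astype(int).tolist()),4,(255,0,0),1)
    cv2.imwrite(f'pics/{n}1.png',big[:,:,::-1])
E
```

```text
top [279.9 277.3] 107 [246 191 161 161 161 160 160 215 246 246]
top [366.1 265.8] 186 [220 245 245 245 235 149 121  85  85  82]
top [266.5 229.8] 110 [246 226 163 162 163 163 163 159 246 246]
top [337.7 209.9] 106 [246 229 162 159 160 158 158 161 244 245]
[490.69836599 153.64264244] 15.602389692331839 [[3.6, 6.2], [-11.0, -23.4], [2.5, 8.0], [4.9, 9.2]]
[[422.4, 212.4], [462.7, 68.0], [518.7, 239.3], [559.0, 94.9]] tabs [[407.0, 267.3], [478.0, 13.1], [503.4, 294.2], [574.4, 40.0]]
side [218.  234.3] 235 [219 237 245 254 244 200 174 166 170 195]
side [263.5 277.6] 86 [241 170 163 163 164 164 162 210 254 254]
side [257.2 218. ] 222 [209 217 231 246 248 245 236 226 208 219]
side [305.7 256.4] 71 [253 246 187 162 163 164 163 165 218 254]
[488.14044495 162.65583302] 18.940455722118404 [[-2.4, 6.3], [2.6, -2.3], [-3.1, 2.3], [2.9, -6.2]]
[[416.5, 217.4], [465.2, 75.5], [511.1, 249.8], [559.8, 107.9]] tabs [[398.0, 271.3], [483.7, 21.6], [492.6, 303.7], [578.3, 54.0]]
```

View pics/top1.png

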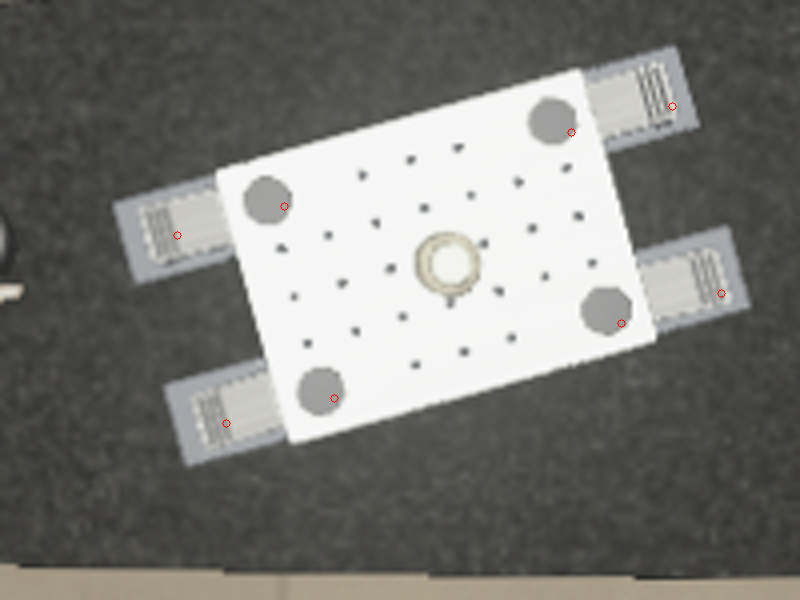

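The crop shows that my guess for the FR pad was off. The true pad is at crop (606,310), which is pixel (351,257), so I'll refit with that.

```bash
python3 - <<'E'
from h import *
p=vision.read_camera('top');g=cv2.cvtColor(p['pixels'],cv2.COLOR_RGB2GRAY)
P=np.array([at(p,blob(g,q)[0],56)[:2] for q in [(280,277),(351,257),(267,230),(338,210)]])
c0=P.mean(0);H=L.T@(P-c0);th=np.arctan2(H[0,1]-H[1,0],H[0,0]+H[1,1])
R=np.array([[np.cos(th),-np.sin(th)],[np.sin(th),np.cos(th)]])
print(c0,np.degrees(th),np.round(P-(L@R.T+c0),1).tolist())
print('pads',np.round(L@R.T+c0,1).tolist(),'tabs',np.round((np.sign(L)*[50,132])@R.T+c0,1).tolist())
s=vision.read_camera('side')
for q in((263.5,277.6),(305.7,256.4)): print('side',np.round(at(s,q,56),1))
print(r.sense()['position'],r.sense()['t'])
E
```

```text
[494.9195054  161.27396825] 16.705292369611755 [[0.3, -0.2], [0.2, 0.1], [-0.0, -0.1], [-0.5, 0.2]]
pads [[425.5, 218.7], [468.6, 75.1], [521.3, 247.5], [564.4, 103.8]] tabs [[409.1, 273.3], [485.0, 20.5], [504.9, 302.1], [580.8, 49.2]]
side [467.8  73.2  56. ]
side [562.8 101.7  56. ]
[245.20909175 628.87049108 242.27908325] 1.8
```

Call:
{"name": "apply_moves", "arguments": {
  "rows": [
    {"fingers": -1,"offset": [0.04,-0.05,0],"spin": 0.1},
    {"fingers": -1,"offset": [0.08,-0.1,0],"spin": 0.25},
    {"fingers": -1,"offset": [0.11,-0.15,0],"spin": 0.4},
    {"fingers": -1,"offset": [0.14,-0.2,0],"spin": 0.55},
    {"fingers": -1,"offset": [0.18,-0.25,0],"spin": 0.66},
    {"fingers": -1,"offset": [0.22,-0.3,0],"spin": 0.66},
    {"fingers": -1,"offset": [0.25,-0.35,0],"spin": 0.66},
    {"fingers": -1,"offset": [0.276,-0.381,0],"spin": 0.66},
    {"fingers": -1,"offset": [0.276,-0.381,-0.05],"spin": 0.66},
    {"fingers": -1,"offset": [0.276,-0.381,-0.1],"spin": 0.66},
    {"fingers": -1,"offset": [0.276,-0.381,-0.14],"spin": 0.66},
    {"fingers": -1,"offset": [0.276,-0.381,-0.14],"spin": 0.66}
  ],
  "newtons": 40
}}

```text
t: 3.3
position: [519.2, 246.8, 99.7]
eef_rot: [-0.144, 0.99, -0.001, -0.003]
wrist_force: [0.3, 1.0, 0.5]
grip_width: 0.1
finger_force: 0.0
```

Call:
{"name": "apply_moves", "arguments": {
  "rows": [
    {"fingers": -1,"offset": [0,0,-0.02],"spin": 0},
    {"fingers": -1,"offset": [0,0,-0.028],"spin": 0},
    {"fingers": -1,"offset": [0,0,-0.03],"spin": 0},
    {"fingers": -1,"offset": [0,0,-0.03],"spin": 0}
  ]
}}

```text
t: 3.8
position: [521.8, 248.2, 73.3]
eef_rot: [-0.144, 0.99, 0.0, 0.001]
wrist_force: [0.1, -0.5, 0.3]
grip_width: -0.1
finger_force: 0.0
```

Call:
{"name": "apply_moves", "arguments": {
  "rows": [
    {"fingers": -1,"offset": [0,0,-0.003],"spin": 0},
    {"fingers": -1,"offset": [0,0,-0.006],"spin": 0},
    {"fingers": -1,"offset": [0,0,-0.006],"spin": 0}
  ]
}}

```text
t: 4.18
position: [521.5, 248.1, 66.4]
eef_rot: [-0.144, 0.99, 0.0, 0.0]
wrist_force: [0.0, 0.8, 1.1]
grip_width: 0.1
finger_force: 0.9
```

Call:
{"name": "apply_moves", "arguments": {
  "rows": [
    {"fingers": -1,"offset": [0,0,-0.001],"spin": 0},
    {"fingers": -1,"offset": [0,0,-0.001],"spin": 0},
    {"fingers": -1,"offset": [0,0,-0.001],"spin": 0}
  ]
}}

```text
t: 4.55
position: [521.6, 248.3, 65.6]
eef_rot: [-0.144, 0.99, 0.0, 0.0]
wrist_force: [1.0, 2.1, 2.0]
grip_width: -0.2
finger_force: 1.4
```

Call:
{"name": "apply_moves", "arguments": {
  "rows": [
    {"fingers": -1,"offset": [0,0,-0.001],"spin": 0},
    {"fingers": -1,"offset": [0,0,-0.002],"spin": 0},
    {"fingers": -1,"offset": [0,0,-0.002],"spin": 0}
  ]
}}

```text
t: 4.92
position: [521.5, 248.1, 63.4]
eef_rot: [-0.144, 0.99, 0.0, 0.0]
wrist_force: [1.0, 1.7, 3.9]
grip_width: -0.1
finger_force: 1.8
```

Call:
{"name": "apply_moves", "arguments": {
  "rows": [
    {"fingers": -1,"offset": [0,0,-0.001],"spin": 0},
    {"fingers": -1,"offset": [0,0,-0.001],"spin": 0},
    {"fingers": -1,"offset": [0,0,-0.001],"spin": 0}
  ]
}}

```text
t: 5.3
position: [521.5, 248.2, 62.5]
eef_rot: [-0.144, 0.99, 0.0, 0.0]
wrist_force: [2.1, 2.5, 4.4]
grip_width: -0.1
finger_force: 2.5
```

```bash
python3 - <<'E'
from h import *
p=vision.read_camera('side');print(r.sense()['wrist_force'],r.sense()['position'])
big=cv2.resize(p['pixels'][170:340,180:360],None,fx=3.5,fy=3.5,interpolation=cv2.INTER_CUBIC)
cv2.imwrite('pics/press_bl.png',big[:,:,::-1])
E
```

```text
[1.84657423 3.19147014 4.46985268] [521.49587939 248.16899691  62.50587113]
```

View pics/press_bl.png

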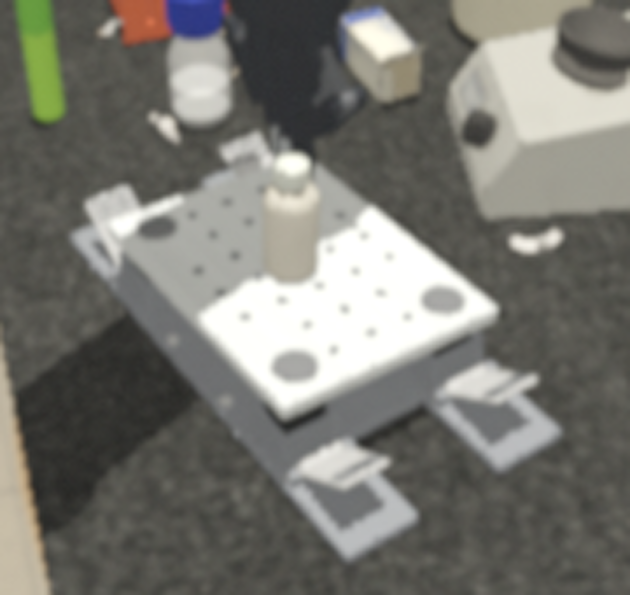

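With BL pressed, the tip is about 4.5 mm below level at 4.5 N, and the diagonal FR corner (crop ~(295,410)) shows a gap, so BL sinks. I'll press FL for comparison.

Call:
{"name": "apply_moves", "arguments": {
  "rows": [
    {"fingers": -1,"offset": [0,0,0.004],"spin": 0},
    {"fingers": -1,"offset": [0,0,0.008],"spin": 0},
    {"fingers": -1,"offset": [0,0,0.04],"spin": 0},
    {"fingers": -1,"offset": [-0.05,-0.015,0.05],"spin": 0},
    {"fingers": -1,"offset": [-0.096,-0.029,0.05],"spin": 0},
    {"fingers": -1,"offset": [-0.096,-0.029,0.03],"spin": 0},
    {"fingers": -1,"offset": [-0.096,-0.029,0.012],"spin": 0},
    {"fingers": -1,"offset": [-0.096,-0.029,0.008],"spin": 0},
    {"fingers": -1,"offset": [-0.096,-0.029,0.005],"spin": 0},
    {"fingers": -1,"offset": [-0.096,-0.029,0.004],"spin": 0},
    {"fingers": -1,"offset": [-0.096,-0.029,0.004],"spin": 0}
  ]
}}

```text
t: 6.72
position: [425.1, 218.7, 67.0]
eef_rot: [-0.143, 0.99, -0.0, -0.0]
wrist_force: [-1.7, -0.6, 5.5]
grip_width: 0.4
finger_force: 2.9
```

Call:
{"name": "apply_moves", "arguments": {
  "rows": [
    {"fingers": -1,"offset": [0,0,-0.001],"spin": 0},
    {"fingers": -1,"offset": [0,0,-0.001],"spin": 0},
    {"fingers": -1,"offset": [0,0,-0.001],"spin": 0}
  ]
}}

```text
t: 7.1
position: [425.3, 218.9, 66.9]
eef_rot: [-0.143, 0.99, 0.0, -0.0]
wrist_force: [-4.7, -3.2, 17.3]
grip_width: 0.1
finger_force: 8.7
```

FL is firm (17 N at no sink), so BL is the worn corner. Next I'll press the back-left tab.

Call:
{"name": "apply_moves", "arguments": {
  "rows": [
    {"fingers": -1,"offset": [0,0,0.004],"spin": 0},
    {"fingers": -1,"offset": [0,0,0.03],"spin": 0},
    {"fingers": -1,"offset": [0.02,0.02,0.06],"spin": 0},
    {"fingers": -1,"offset": [0.05,0.052,0.06],"spin": 0},
    {"fingers": -1,"offset": [0.08,0.083,0.06],"spin": 0},
    {"fingers": -1,"offset": [0.08,0.083,0.03],"spin": 0},
    {"fingers": -1,"offset": [0.08,0.083,0],"spin": 0},
    {"fingers": -1,"offset": [0.08,0.083,-0.008],"spin": 0},
    {"fingers": -1,"offset": [0.08,0.083,-0.013],"spin": 0},
    {"fingers": -1,"offset": [0.08,0.084,-0.018],"spin": 0},
    {"fingers": -1,"offset": [0.08,0.084,-0.022],"spin": 0},
    {"fingers": -1,"offset": [0.08,0.084,-0.022],"spin": 0}
  ]
}}

```text
t: 8.6
position: [505.8, 303.4, 43.8]
eef_rot: [-0.144, 0.99, 0.0, 0.001]
wrist_force: [0.6, 0.1, 0.6]
grip_width: -0.0
finger_force: 0.6
```

Call:
{"name": "apply_moves", "arguments": {
  "rows": [
    {"fingers": -1,"offset": [0,0.001,-0.003],"spin": 0},
    {"fingers": -1,"offset": [-0.0005,0.002,-0.006],"spin": 0},
    {"fingers": -1,"offset": [-0.001,0.003,-0.009],"spin": 0},
    {"fingers": -1,"offset": [-0.001,0.004,-0.012],"spin": 0},
    {"fingers": -1,"offset": [-0.001,0.005,-0.015],"spin": 0},
    {"fingers": -1,"offset": [-0.001,0.005,-0.017],"spin": 0},
    {"fingers": -1,"offset": [-0.001,0.005,-0.018],"spin": 0},
    {"fingers": -1,"offset": [-0.001,0.005,-0.018],"spin": 0}
  ]
}}

```text
t: 9.6
position: [504.1, 307.7, 25.1]
eef_rot: [-0.144, 0.99, -0.0, -0.0]
wrist_force: [1.3, 1.3, 2.0]
grip_width: 0.4
finger_force: 1.2
```

Call:
{"name": "apply_moves", "arguments": {
  "rows": [
    {"fingers": -1,"offset": [0,0,-0.001],"spin": 0},
    {"fingers": -1,"offset": [0,0,-0.0015],"spin": 0},
    {"fingers": -1,"offset": [0,0,-0.002],"spin": 0},
    {"fingers": -1,"offset": [0,0,-0.002],"spin": 0}
  ]
}}

```text
t: 10.1
position: [504.2, 307.8, 24.5]
eef_rot: [-0.143, 0.99, -0.0, -0.0]
wrist_force: [-1.6, -0.8, 15.1]
grip_width: 0.1
finger_force: 7.5
```

```bash
python3 - <<'E'
from h import *
p=vision.read_camera('side');print(r.sense()['wrist_force'],r.sense()['position'])
big=cv2.resize(p['pixels'][170:340,180:360],None,fx=3.5,fy=3.5,interpolation=cv2.INTER_CUBIC)
cv2.imwrite('pics/tab_bl.png',big[:,:,::-1])
E
```

```text
[-2.84158032 -1.25716316 14.73667408] [504.19822281 307.75331349  24.49363028]
```

View pics/tab_bl.png

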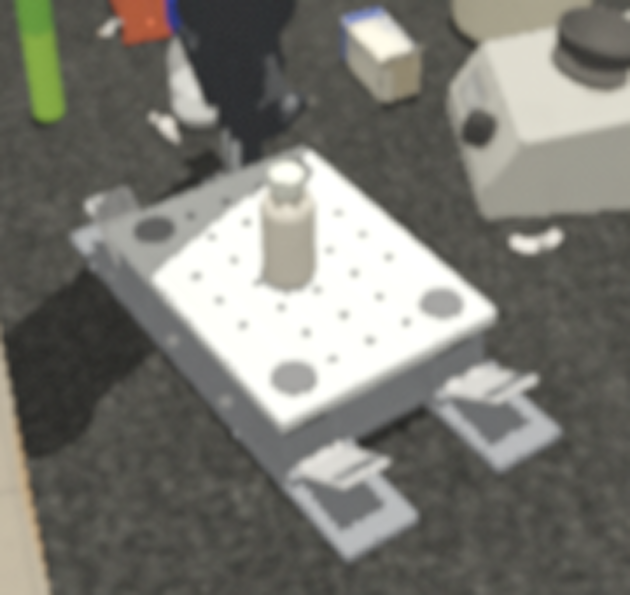

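The tab reached its end stop (tip ~13.5 mm up, 15 N) and the plate now looks level, with the bottle standing. I'll press slightly more firmly, lift off, and check the BL pad.

Call:
{"name": "apply_moves", "arguments": {
  "rows": [
    {"fingers": -1,"offset": [0,0,-0.001],"spin": 0},
    {"fingers": -1,"offset": [0,0,-0.001],"spin": 0},
    {"fingers": -1,"offset": [0,0,0.003],"spin": 0},
    {"fingers": -1,"offset": [0,0,0.03],"spin": 0},
    {"fingers": -1,"offset": [0,0,0.08],"spin": 0},
    {"fingers": -1,"offset": [0.008,-0.03,0.08],"spin": 0},
    {"fingers": -1,"offset": [0.017,-0.06,0.08],"spin": 0},
    {"fingers": -1,"offset": [0.017,-0.06,0.055],"spin": 0},
    {"fingers": -1,"offset": [0.017,-0.06,0.05],"spin": 0},
    {"fingers": -1,"offset": [0.017,-0.06,0.046],"spin": 0},
    {"fingers": -1,"offset": [0.017,-0.06,0.0445],"spin": 0},
    {"fingers": -1,"offset": [0.017,-0.06,0.0435],"spin": 0}
  ]
}}

```text
t: 11.65
position: [521.3, 248.3, 67.1]
eef_rot: [-0.144, 0.99, 0.0, 0.0]
wrist_force: [0.8, 0.4, 1.1]
grip_width: 0.0
finger_force: 0.8
```

Call:
{"name": "apply_moves", "arguments": {
  "rows": [
    {"fingers": -1,"offset": [0,0,-0.0005],"spin": 0},
    {"fingers": -1,"offset": [0,0,-0.0005],"spin": 0},
    {"fingers": -1,"offset": [0,0,-0.0005],"spin": 0}
  ]
}}

```text
t: 12.02
position: [521.4, 248.3, 67.1]
eef_rot: [-0.144, 0.99, 0.0, 0.0]
wrist_force: [-2.0, -0.2, 5.7]
grip_width: 0.1
finger_force: 2.8
```

Call:
{"name": "apply_moves", "arguments": {
  "rows": [
    {"fingers": -1,"offset": [0,0,0.003],"spin": 0},
    {"fingers": -1,"offset": [0,0,0.03],"spin": 0},
    {"fingers": -1,"offset": [0,0,0.09],"spin": 0},
    {"fingers": -1,"offset": [0,0,0.15],"spin": 0},
    {"fingers": -1,"offset": [-0.04,0.05,0.17],"spin": 0},
    {"fingers": -1,"offset": [-0.08,0.1,0.17],"spin": 0},
    {"fingers": -1,"offset": [-0.11,0.15,0.17],"spin": 0},
    {"fingers": -1,"offset": [-0.14,0.2,0.17],"spin": 0},
    {"fingers": -1,"offset": [-0.18,0.25,0.17],"spin": 0},
    {"fingers": -1,"offset": [-0.18,0.25,0.17],"spin": 0}
  ]
}}

```text
t: 13.28
position: [335.7, 502.7, 236.2]
eef_rot: [-0.148, 0.989, 0.001, -0.001]
wrist_force: [1.0, -1.1, -0.1]
grip_width: -0.0
finger_force: 0.0
```

```bash
python3 - <<'E'
from h import *
a=vision.read_camera('side')['pixels'][160:330,180:380];b=vision.read_camera('top')['pixels'][150:320,150:400]
cv2.imwrite('pics/end.png',cv2.resize(np.hstack([a,b]),None,fx=1.75,fy=1.75,interpolation=cv2.INTER_CUBIC)[:,:,::-1])
E
```

```text
(no output)
```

View pics/end.png

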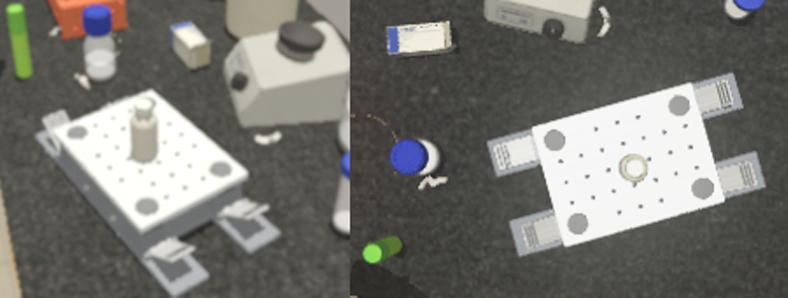

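BL now holds firm at level height (5.7 N, no sink). In the final pictures the BL tab at (515,153) lies flat, the other three tabs stand up, and the bottle and bench items are in place.

```bash
python3 -c "
from plant import ticket;print(ticket.job_done())"
```

```text
the job is handed in; nothing more can be done
None
```

The back-left corner was the worn one: I pressed its shim tab flat, that corner now holds firm and the plate looks level, the other three tabs are still up, and the job is handed in (no verdict shown); I pressed only the back-left and front-left pads.

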